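# Seat a perforated carrier disc in a backlit V-nest and clamp it

### The job

Take the larger of the two perforated brass carrier discs out of the blue tray by its centre hub, set it down gently and flat on the light panel of the nest, between the swing clamp and the two V rails but not yet touching them, and let go of it. Then push it with closed fingers into the V until it centres itself, press it home on both rails with a push of about 10 N, never more than 15 N, and swing the spring clamp round to its stop behind the disc so that it stays held against both rails. Leave everything else on the table where it is.

Things in the scene. Friction and masses are not known exactly. Their poses are not given: they have to be found in the camera images.
- carrier: The larger carrier: a flat brass disc with many small holes, 104 mm across, 8 mm thick, about 0.4 kg, with a plain round hub 28 mm across standing 26 mm above its top face (hub top 34 mm above the underside). Origin: centre of its underside; z up. Smooth: friction about 0.2 on the plate and rails, 0.45 hub to fingers. Starts in the blue tray, at either end.
- small_carrier: A smaller carrier of the same make (76 mm across, same thickness and hub) at the other end of the tray; not wanted. Origin: centre of its underside.
- tray: Shallow blue tray, fixed, 290 mm (x) by 190 mm (y), walls 4 mm thick and 20 mm high, with a cream liner whose top lies 6 mm above the table. Origin: centre of its underside.
- nest: The nest, fixed: an aluminium base plate 230 mm (x) by 190 mm (y), its top 18 mm above the table, with a white light panel let in flush. It carries two steel rails that form a 60-degree V opening towards its -x side, and the swing clamp on its -x side. Origin: underside, 5 mm in +x from the plate's middle; x runs along the V's centre line into the V.
- seat (a point): Point on the top of the plate where the middle of the large carrier's underside comes to lie when it rests on both rails; axes as the nest. A 10 N push there puts about 3 to 5 N on each rail. The disc clears both rails when set down with its middle 15 to 40 mm from here along -x and near the centre line; beyond 45 mm it would foul the clamp's pivot.
- rail_left: Left rail of the V (on the nest's +y side): a rigid steel bar 90 mm long, 14 mm wide, 12 mm high, standing on the plate. Origin: at plate level, where the seated large carrier touches it; x runs along the bar, out towards the mouth of the V, and the bar reaches 58 mm that way and 32 mm the other. Brass slides on it easily (friction about 0.2).
- rail_right: Right rail of the V (nest's -y side), the mirror image of the left one.
- pivot (a point): Point on the top of the plate on the upright axis of the swing clamp, 110 mm from the seat along the nest's -x; axes as the nest. The pivot is 22 mm across and 17 mm high.
- clamp (a joint): Angle of the swing clamp about its upright pivot, rad: 0 fully open (arm to the nest's +y, 10 degrees backwards), growing clockwise seen from above; 1.745 at its stop, closed: the arm points along the nest's +x to the rim of the seated disc. Stiff friction (0.12 N m): it stays where it is left. Starts at 0 to 0.4.
- clamp_nose (a point): Round nose (10 mm across) of the spring plunger at the end of the clamp arm, this point at its centre, 56 mm from the pivot. It gives up to 7 mm at 0.9 N per mm; behind a seated disc it is pressed in by 3 mm, felt as a few newtons over the last 0.25 rad of the clamp's swing.
- clamp_knob (a point): Upright black round thumb knob on the clamp arm, 15 mm across, from 20 to 46 mm above the plate; this point is on its axis, 34 mm above the plate and 34 mm from the pivot. The arm under it is 16 mm wide and 11 mm high.
- screwdriver: Screwdriver with a red handle, 170 mm long, lying between the tray and the nest. Bystander.
- calliper: Steel calliper with a black slide, 200 mm long, lying behind. Bystander.
- box_stack: Stack of six clear plastic boxes, 131 by 91 mm and 96 mm high, on the right. Bystander.
- wood_tray: Wooden tray of small parts, 120 by 200 mm and 26 mm high, on the left. Bystander.
- disc_stack: Stack of four plain discs without hubs, 84 mm across and 30 mm high, between the robot and the other things. Bystander.
- brush: Hand brush, lying on the right, near the robot. Bystander.
Mind the look-alikes: they are no part of the job. Leave any green or orange look-alike of the carrier alone.

How it is judged:
By the outcome, as a careful person would: the job done as asked, in the order asked, and still so for the second after the job is handed in, with the robot touching nothing.
It also fails if it takes over 69 s, if anything falls off the work surface, if the arm or the gripper's body presses on something with over 40 N, if the wrist force passes 120 N, or if a joint passes its speed limit or range.

### The arm

A 7-joint arm with a two-finger parallel gripper is mounted at the origin on the work surface. World frame = base frame: x ahead of the robot, y to its left, z up, the work surface at z = 0. Lengths are in m, angles in degrees, forces in N, time in s.
With the tool pointing down it reaches from about 0.425 to 0.875 m from the base axis. Payload 4.7 kg.
Tool frame: the origin (TCP) lies at the very end of the fingers, on their centre line; the grasp point (between the pads) lies env.hold_point_z behind it (env.hold_point_z is the distance from the TCP to the grasp point, in m); z points along the fingers, y is the line along which they close (so a half turn about z gives the same grasp; the last joint's range is limited). The gripper opens to 87 mm and grips with 3 to 60 N. Pads are 19 mm wide; open, the fingers measure 117 mm over their backs; the gripper's body (75 mm by 190 mm) begins 51 mm behind the grasp point.
Start: joints at [-74.421, 18.392, -4.016, 83.108, 1.295, 78.541, -3.26], TCP at [0.166, 0.629, 0.185] pointing down, gripper open.
Joint ranges: [-163.93, 163.93], [-17.29, 119.83], [-79.2, 71.16], [3.27, 140.29], [-89.18, 269.18], [5.43, 117.66], [-154.24, 154.24]. Speed limits (degrees/s): [147.25, 147.25, 180, 180, 180, 180, 180].

### API

Orientations are given as [roll, pitch, yaw] about the fixed x, y, z axes, in that order (R = Rz(yaw) Ry(pitch) Rx(roll)).
In Python, from cell import env gives the robot as it stands.
- The arm moves only by the shell command python3 -m jog 'ROWS' [FORCE]. ROWS is JSON, a list of rows, each an object with "dp": the shift along the tool's x, y, z in cm, a list of three; "twist": the turn about the tool's z in degrees; "fingers": the opening, from 0 (shut) to 1 (fully open). A call has 1 to 8 rows; each row is the pose to reach, as a shift and turn from the pose commanded when the call began, along the tool's axes at that moment; what a row does not reach only later rows make up. A row lasts 1/8 s, in which the tool goes at most 62.5 mm and 10.7 degrees, less where a joint would pass 70% of its speed; a pose out of reach is approached as far as the arm can. A call with a gripper value outside its range is refused whole. The fingers move at their own pace and stop on an object; FORCE is the grip in N (left out, the last holds). Time passes only in rows, so rows that repeat a pose let the fingers close. It gives the time, the measured TCP pose, the force, the opening and the grip force at its end, in the units of the state.
- env.get_obs(): the state, without advancing time (a new reading comes with each control period).
- env.read_camera(name): name is "scene" or "top" or "wrist"; returns a dict with "pixels" (384x512x3 uint8, blue, green, red), "depth" (384x512 float32, m along the optical axis (not along the pixel's ray), 0 where there is no reading), "fx", "fy", "cx", "cy" (pixels), "k1" (the pictures are not rectified: a ray, as slopes to the right and down, at radius r is drawn at 1 + k1 r^2 times it, then the intrinsics apply), "rvec" (rotation vector, rad) and "tvec" (3), from world to camera coordinates, as OpenCV has them. Camera axes: x right, y down, z forward; pixel columns grow to the right and rows downward; lengths in m; the calibration is good to about 2 mm. A picture is of the moment at which its call begins.
- env.sign_off(): hands the job in; it is judged then, once.
The state is a dict: "time_s": time; "qpos": joint angles; "joint_velocities": joint speeds; "effort": joint torques, N m; "tool_pos": TCP position; "tool_rot": TCP orientation; "force": force on the tool from outside, world axes, zero at the start; "wrist_torque": the same for the moment, N m; "grip_width": finger opening in m; "grasp_force": force on a finger pad.
Only numpy, scipy, OpenCV 4.12 (cv2) and the standard library are available. Lean on these libraries where they do the work, as an engineer would, in place of code of your own. Each camera call takes 0.05 s, during which the arm holds its last target. There are 200 camera calls.

## Working session

There is one attempt and no reset: what is moved stays moved. The work goes in short steps, Python scripts to look and compute and a shell command to move; the robot and the scene stay as the last step left them, time stands still between calls to the robot, and variables do not carry over. Pictures are saved under pics/ and viewed, at most 10 in all, crops included, and the job is handed in when it is done.

```bash
ls; mkdir -p pics; cat > h.py <<'E'
import numpy as np, cv2
from cell import env
def cam(n):
    c=env.read_camera(n); c['R']=cv2.Rodrigues(np.array(c['rvec'],float))[0]; c['t']=np.array(c['tvec'],float).ravel(); return c
def rays(c,uv):
    uv=np.atleast_2d(np.array(uv,float)); d=np.stack([(uv[:,0]-c['cx'])/c['fx'],(uv[:,1]-c['cy'])/c['fy']],1)
    s=d.copy()
    for _ in range(20): s=d/(1+c['k1']*(s**2).sum(1,keepdims=True))
    return np.c_[s,np.ones(len(s))]
def onplane(c,uv,z):
    D=rays(c,uv)@c['R']; o=-c['R'].T@c['t']; return o+D*((z-o[2])/D[:,2])[:,None]
def bydepth(c,uv):
    uv=np.atleast_2d(uv).astype(int); z=c['depth'][uv[:,1],uv[:,0]]
    return (rays(c,uv)*z[:,None]-c['t'])@c['R']
def proj(c,P):
    q=np.atleast_2d(P)@c['R'].T+c['t']; s=q[:,:2]/q[:,2:]; s=s*(1+c['k1']*(s**2).sum(1,keepdims=True))
    return s*[c['fx'],c['fy']]+[c['cx'],c['cy']]
E
python3 - <<'E'
from h import *
for n in ['top','scene']:
    c=cam(n); cv2.imwrite(f'pics/{n}0.png',c['pixels']); np.save(f'pics/{n}0.npy',c['depth'])
    print(n,c['fx'],c['k1'],-c['R'].T@c['t'],c['R'][2])
print(env.get_obs(),env.hold_point_z)
E
```

```text
pics
top 429.87692881042574 -0.1595940907187928 [0.32357318 0.00148665 1.16075079] [ 0.19861998  0.01438726 -0.97997097]
scene 401.60619621648215 -0.13880756222051313 [ 1.41129693 -0.39366733  0.90469503] [-0.68242631  0.32595715 -0.65425245]
{'time_s': 0.1, 'qpos': array([-74.4210463 ,  18.43564121,  -4.01592717,  83.16748185,
         1.29340869,  78.54169559,  -3.26111699]), 'joint_velocities': array([ 0.05626943, -0.12160162,  0.07248874, -0.24839549,  0.06500395,
        0.04681438, -0.05361653]), 'effort': array([ 1.94639892e-04, -4.92567658e+01, -4.05729879e-01, -3.13400817e+01,
       -6.41793455e-02,  3.94086423e-02,  6.05990590e-05]), 'tool_pos': array([0.16561546, 0.62796408, 0.18396537]), 'tool_rot': array([-1.79900327e+02,  3.79526960e-03,  1.65229576e+02]), 'force': array([-0.34859095, -0.22745034,  0.6459181 ]), 'wrist_torque': array([-0.03625161,  0.03049347, -0.00732983]), 'grasp_force': 0.0, 'grip_width': 0.0870317013567745} 0.0187
```

View pics/top0.png

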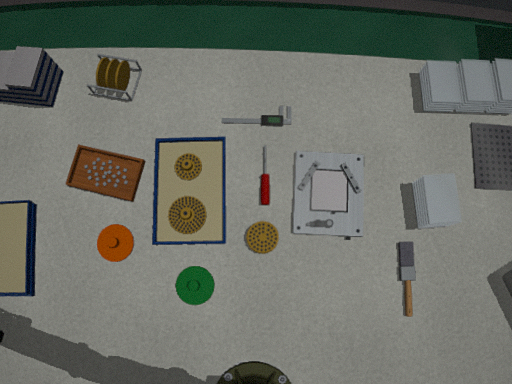

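View pics/scene0.png

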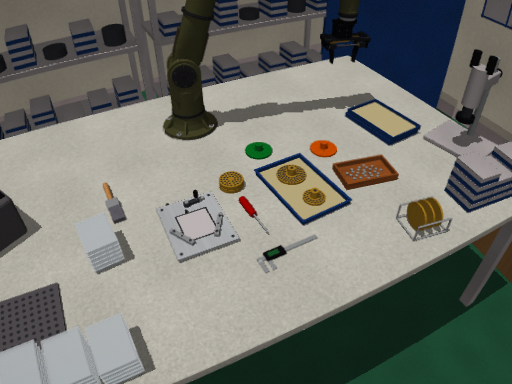

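The top view shows the large carrier at about (187,215), the small one at (188,166), the nest at (328,195) with its V opening towards the robot, and the clamp near (322,224). The scene view agrees. Next I'll measure them on an enlarged crop.

```bash
python3 - <<'E'
from h import *
c=cam('top'); im=c['pixels']
crop=cv2.resize(im[140:250,280:380],None,fx=5,fy=5,interpolation=cv2.INTER_CUBIC); cv2.imwrite('pics/nest.png',crop)
hsv=cv2.cvtColor(im,cv2.COLOR_BGR2HSV)
# tray liner & carriers
sub=np.zeros(im.shape[:2],np.uint8); sub[142:240,158:222]=255
for name,cy in (('large',215),('small',166)):
    print(name,hsv[cy-12,180:196:5])
# liner: low saturation bright; carrier = not liner inside
h,s,v=cv2.split(hsv)
m=((s>90)&(h<40)).astype(np.uint8)*255 & sub
m=cv2.morphologyEx(m,cv2.MORPH_CLOSE,np.ones((5,5)))
for k in cv2.findContours(m,cv2.RETR_EXTERNAL,cv2.CHAIN_APPROX_NONE)[0]:
    if cv2.contourArea(k)<200: continue
    p=onplane(c,k[:,0,:],0.014)[:,:2].astype(np.float32)
    cc,r=cv2.minEnclosingCircle(p); e=p.mean(0)
    A=np.c_[2*p,np.ones(len(p))]; q=np.linalg.lstsq(A,(p**2).sum(1),rcond=None)[0]
    print('disc',cc,r,'fit',q[:2],np.sqrt(q[2]+q[0]**2+q[1]**2))
# hub top by depth
z=c['depth']; 
uv=np.argwhere(sub>0)[:,::-1]; P=bydepth(c,uv); ok=(P[:,2]>0.033)&(P[:,2]<0.05)
for lo,hi in((142,190),(190,240)):
    w=ok&(uv[:,1]>lo)&(uv[:,1]<hi); print('hub',w.sum(),P[w].mean(0),(P[w].max(0)+P[w].min(0))/2)
# plate
g=((s<45)&(v>110)).astype(np.uint8)*255
uv=np.argwhere(np.ones_like(v[140:250,280:380])>0)[:,::-1]+[280,140]; P=bydepth(c,uv)
hm=np.zeros(v.shape,np.uint8); 
okp=(P[:,2]>0.010)&(P[:,2]<0.075); hm[uv[okp,1],uv[okp,0]]=255
k=max(cv2.findContours(hm,cv2.RETR_EXTERNAL,cv2.CHAIN_APPROX_NONE)[0],key=cv2.contourArea)
p=onplane(c,k[:,0,:],0.018)[:,:2].astype(np.float32)
print('plate',cv2.minAreaRect(p*1000), cv2.boundingRect(k))
# tall parts
for lo in(0.026,0.045):
  hm[:]=0; o=(P[:,2]>lo)&(P[:,2]<0.08); hm[uv[o,1],uv[o,0]]=255
  for k in cv2.findContours(hm,cv2.RETR_EXTERNAL,cv2.CHAIN_APPROX_NONE)[0]:
    if cv2.contourArea(k)>3: print(lo,cv2.boundingRect(k),bydepth(c,k[:,0,:]).mean(0))
E
```

```text
large [[ 20 154  88]
 [ 21 130  86]
 [ 14  58  57]
 [ 19 128  82]]
small [[ 25  66 140]
 [ 21 175 112]
 [ 20 183 103]
 [ 22  77 136]]
disc (0.48643210530281067, 0.20666031539440155) 0.0530577078461647 fit [0.48598405 0.206632  ] 0.051459777953307695
disc (0.620980978012085, 0.2140495777130127) 0.03887870907783508 fit [0.62108781 0.21414922] 0.03751978703040529
hub 83 [0.62039314 0.21371007 0.03996615] [0.62028534 0.21429818 0.03916132]
hub 90 [0.48646974 0.20610776 0.04053421] [0.48603766 0.20689183 0.03938597]
plate ((557.3489379882812, -176.46470642089844), (189.78245544433594, 238.8273468017578), 89.7016372680664) (293, 151, 71, 89)
0.026 (307, 219, 26, 8) [ 0.4766175  -0.15178018  0.03265988]
0.026 (341, 163, 21, 31) [ 0.6026335  -0.23535015  0.02952687]
0.026 (299, 161, 20, 29) [ 0.60522944 -0.1198572   0.02942103]
0.045 (314, 219, 7, 7) [ 0.47535962 -0.13973005  0.05906572]
```

View pics/nest.png

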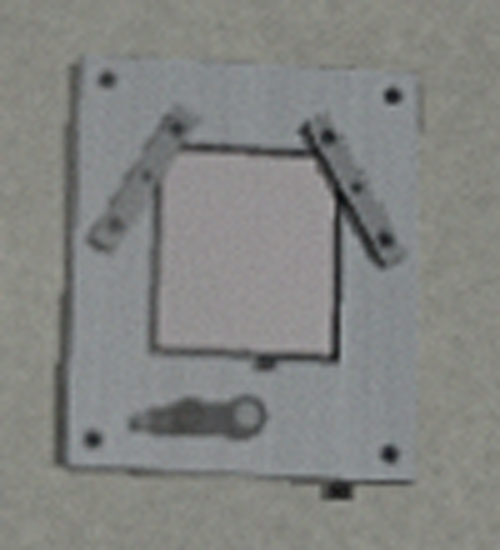

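```bash
python3 - <<'E'
from h import *
c=cam('top'); im=c['pixels']
def pt(x,y,z): return onplane(c,[[280+(x+.5)/5-.5,140+(y+.5)/5-.5]],z)[0,:2]
S=[pt(*q,0.018) for q in((107,78),(393,96),(93,440),(390,453))]
print('screws',np.round(S,4)); m=np.mean(S,0); print('mid',m)
x=(S[0]+S[1]-S[2]-S[3]); y=(S[0]+S[2]-S[1]-S[3]); print('yaw',np.degrees(np.arctan2(x[1],x[0])),np.degrees(np.arctan2(-y[0],y[1])))
# rails
yy,xx=np.mgrid[150:210,290:370]; uv=np.c_[xx.ravel(),yy.ravel()]; P=bydepth(c,uv)
for s,lab in((1,'left'),(-1,'right')):
    w=(P[:,2]>0.026)&(P[:,2]<0.04)&(s*(P[:,1]+.1775)>0)
    Q=P[w][:,:2]; r=cv2.minAreaRect((Q*1000).astype(np.float32)); vv=np.linalg.svd(Q-Q.mean(0))[2][0]
    print(lab,Q.mean(0),r,np.degrees(np.arctan2(vv[1],vv[0]))%180)
print('pivot',pt(246,417,.035),'nose',pt(138,423,.03))
# panel
# knob top by depth
yy,xx=np.mgrid[210:235,300:340]; uv=np.c_[xx.ravel(),yy.ravel()]; P=bydepth(c,uv); w=(P[:,2]>.055)&(P[:,2]<.075)
print('knob',P[w].mean(0),w.sum())
# scene camera: knob, hub, rails, pivot as cross-check
c=cam('scene'); yy,xx=np.mgrid[180:260,150:245]; uv=np.c_[xx.ravel(),yy.ravel()]; P=bydepth(c,uv)
w=(P[:,2]>.055)&(P[:,2]<.075); print('scene knob',P[w].mean(0),P[w].min(0),P[w].max(0))
for s,lab in((1,'left'),(-1,'right')):
    w=(P[:,2]>0.027)&(P[:,2]<0.04)&(s*(P[:,1]+.1775)>0)&(P[:,0]>.54); print(lab,P[w].mean(0),w.sum())
yy,xx=np.mgrid[155:200,265:312]; uv=np.c_[xx.ravel(),yy.ravel()]; P=bydepth(c,uv); w=(P[:,2]>.037)&(P[:,2]<.045); print('scene hub',P[w].mean(0),w.sum())
w=(P[:,2]>.037)&(P[:,2]<.045);
E
```

```text
screws [[ 0.6645 -0.0981]
 [ 0.6618 -0.258 ]
 [ 0.4631 -0.0956]
 [ 0.4626 -0.2561]]
mid [ 0.56299122 -0.17696774]
yaw -0.6297483272368095 -0.5784392407620595
left [ 0.60406035 -0.11949905] ((605.1599731445312, -120.5136947631836), (15.065314292907715, 89.56024169921875), 60.94219970703125) 150.74077684113226
right [ 0.60341699 -0.23494105] ((603.8480224609375, -234.68307495117188), (89.61251068115234, 15.279972076416016), 29.447113037109375) 29.918857885286656
pivot [ 0.47663319 -0.17499268] nose [ 0.47172983 -0.11824828]
knob [ 0.47550059 -0.14019145  0.06316797] 27
scene knob [ 0.48314567 -0.14461777  0.06032966] [ 0.47567568 -0.15189373  0.05697993] [ 0.48812304 -0.13674012  0.06381502]
left [ 0.61244881 -0.12095535  0.02868602] 72
right [ 0.61700902 -0.235388    0.0286563 ] 69
scene hub [0.49844905 0.20345148 0.03866756] 23
```

```bash
python3 -m jog '[{"dp":[-6,-4,0],"twist":-5,"fingers":0.6},{"dp":[-10.8,-8,0],"twist":-10,"fingers":0.6},{"dp":[-15.6,-12,0],"twist":-14.8,"fingers":0.6},{"dp":[-20.4,-16,0],"twist":-14.8,"fingers":0.6},{"dp":[-25.2,-20,0],"twist":-14.8,"fingers":0.6},{"dp":[-30,-24,0],"twist":-14.8,"fingers":0.6},{"dp":[-34.8,-27.5,0],"twist":-14.8,"fingers":0.6},{"dp":[-38,-30,0],"twist":-14.8,"fingers":0.6}]' 15
```

```text
time_s: 1.25
tool_pos: [0.4583, 0.2388, 0.1853]
tool_rot: [180.0, 0.1, 179.9]
force: [0.7, 1.1, 1.0]
grip_width: 0.052
grasp_force: 0.0
```

```bash
python3 -m jog '[{"dp":[-1.4,-1.6,2],"twist":0,"fingers":0.6},{"dp":[-2.8,-3.2,4],"twist":0,"fingers":0.6},{"dp":[-2.8,-3.2,5],"twist":0,"fingers":0.6},{"dp":[-2.8,-3.2,5],"twist":0,"fingers":0.6},{"dp":[-2.8,-3.2,5],"twist":0,"fingers":0.6}]' && python3 - <<'E'
from h import *
print(env.get_obs()['tool_pos'])
c=cam('wrist'); cv2.imwrite('pics/w1.png',c['pixels'])
yy,xx=np.mgrid[0:384:2,0:512:2]; uv=np.c_[xx.ravel(),yy.ravel()]; P=bydepth(c,uv); z=c['depth'][uv[:,1],uv[:,0]]
w=(z>0)&(P[:,2]>.036)&(P[:,2]<.044)&(np.hypot(P[:,0]-.486,P[:,1]-.2067)<.03)
print(w.sum(),P[w].mean(0),(P[w].min(0)+P[w].max(0))/2, P[w].max(0)-P[w].min(0))
print(-c['R'].T@c['t'])
E
```

```text
time_s: 1.88
tool_pos: [0.4845, 0.211, 0.1357]
tool_rot: [179.9, 0.0, -179.9]
force: [0.1, 0.1, 0.0]
grip_width: 0.0521
grasp_force: 0.0
[0.48448383 0.21102835 0.13573898]
111 [0.48723865 0.20325067 0.04002777] [0.4874061  0.20322526 0.03982837] [0.02616798 0.0252431  0.00359933]
[0.40555879 0.21063571 0.33537406]
```

View pics/w1.png

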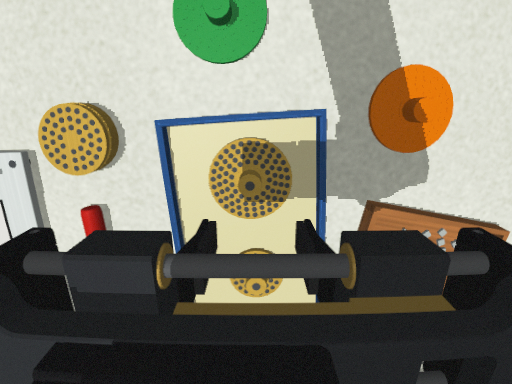

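The wrist view shows the large carrier at (250,178), a few mm to the −y side of the finger centre line (col 258), so I correct for that and descend.

```bash
python3 -m jog '[{"dp":[-0.2,-0.6,3],"twist":0,"fingers":0.6},{"dp":[-0.2,-0.6,6],"twist":0,"fingers":0.6},{"dp":[-0.2,-0.6,9],"twist":0,"fingers":0.6},{"dp":[-0.2,-0.6,10.5],"twist":0,"fingers":0.6},{"dp":[-0.2,-0.6,11.2],"twist":0,"fingers":0.6},{"dp":[-0.2,-0.6,11.7],"twist":0,"fingers":0.6},{"dp":[-0.2,-0.6,11.7],"twist":0,"fingers":0.6},{"dp":[-0.2,-0.6,11.7],"twist":0,"fingers":0.6}]'
```

```text
time_s: 2.92
tool_pos: [0.4873, 0.2039, 0.0187]
tool_rot: [180.0, 0.1, -180.0]
force: [0.3, -0.0, 1.0]
grip_width: 0.0525
grasp_force: 0.0
```

```bash
python3 -m jog '[{"dp":[0,0,0],"twist":0,"fingers":0.4},{"dp":[0,0,0],"twist":0,"fingers":0.3},{"dp":[0,0,0],"twist":0,"fingers":0.2},{"dp":[0,0,0],"twist":0,"fingers":0.2},{"dp":[0,0,0],"twist":0,"fingers":0.2}]' 25
```

```text
time_s: 3.55
tool_pos: [0.4867, 0.2036, 0.018]
tool_rot: [180.0, 0.0, -180.0]
force: [-0.4, 0.6, -0.3]
grip_width: 0.0189
grasp_force: 0.0
```

```bash
python3 - <<'E'
from h import *
c=cam('wrist'); s=cam('scene')
a=cv2.resize(c['pixels'][100:340,130:390],(520,480)); b=cv2.resize(s['pixels'][110:240,230:360],(280,280))
o=np.zeros((480,800,3),np.uint8); o[:,:520]=a; o[:280,520:]=b; cv2.imwrite('pics/w2.png',o); print(env.get_obs()['grip_width'],env.get_obs()['grasp_force'])
E
```

```text
0.017545952953289038 0.0
```

View pics/w2.png

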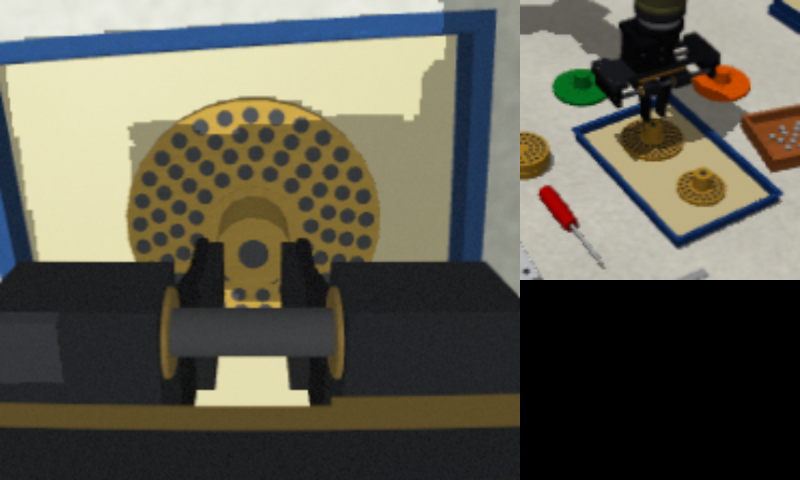

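```bash
python3 - <<'E'
from h import *
c=cam('wrist'); 
P0=env.get_obs()['tool_pos']; print(P0,'TCP px',proj(c,P0),'hub-top px',proj(c,[[.487,.2045,.04]]))
for v in range(218,300,6):
    r=[]
    for u in range(224,286,4):
        z=c['depth'][v,u]; p=bydepth(c,[[u,v]])[0] if z>0 else [0,0,0]; r.append('%3d/%3d/%2d'%((p[0]-.4)*1000,(p[1]-.1)*1000,p[2]*1000))
    print(v,*r)
E
```

```text
[0.48671768 0.20358404 0.01794797] TCP px [[255.88570605 213.61962526]] hub-top px [[257.15621063 225.25482451]]
218  91/ 77/14  92/ 80/13  92/ 83/12  91/ 87/14  81/ 92/40  81/ 95/39  81/ 97/39  81/100/40  81/103/40  81/106/40  80/109/40  81/112/40  80/115/40  91/119/15  91/123/14  92/126/14
224  97/ 77/14  75/ 86/64  75/ 88/63  77/ 90/60  76/ 93/61  86/ 95/39  85/ 97/41  85/100/40  85/103/40  86/106/39  85/109/40  86/112/39  76/113/61  76/116/61  75/118/64  75/121/63
230 103/ 77/13  76/ 86/71  75/ 89/73  76/ 91/70  76/ 94/70  90/ 94/39  90/ 97/39  90/100/40  90/103/40  90/106/40  90/109/40  90/112/40  77/113/69  77/115/69  75/117/73  75/120/73
236  75/ 85/80  75/ 87/80  77/ 89/77  77/ 92/77  77/ 94/76  95/ 94/41  95/ 97/40  95/100/39  95/103/40  95/106/39  95/109/40  95/112/40  77/112/77  76/115/77  76/117/79  75/119/80
242  75/ 86/88  75/ 88/87  77/ 90/84  77/ 92/84  80/ 94/78 114/ 93/13 114/ 96/13 100/100/39 100/103/38 100/106/40 114/110/13 113/113/14  79/112/80  77/114/84  77/116/84  75/118/88
248  75/ 87/93  75/ 89/94  77/ 90/90  76/ 93/91  83/ 94/79 119/ 93/14 119/ 96/14 118/10
[... 920 characters left out ...]
/ 93/103 154/ 89/ 6 155/ 92/ 4 155/ 96/ 5 154/100/ 6 155/103/ 5 155/107/ 5 155/111/ 5 155/114/ 5  95/112/91  86/113/104  86/115/104  85/117/106
284  78/ 90/120  88/ 89/106  90/ 91/104  89/ 93/104 161/ 88/ 5 161/ 92/ 6 160/ 96/ 7 161/100/ 5 161/103/ 5 161/107/ 5 161/111/ 6 161/114/ 5 161/118/ 5  89/113/104  90/115/104  88/117/107
290  81/ 89/120  90/ 90/108  93/ 91/104  94/ 93/103 168/ 88/ 6 168/ 92/ 5 168/ 96/ 5 168/100/ 6 168/103/ 5 167/107/ 6 167/111/ 6 168/114/ 6 168/118/ 5  92/113/105  94/115/103  90/117/108
296  83/ 89/121  93/ 90/108 175/ 81/ 5 174/ 84/ 6 174/ 88/ 6 174/ 92/ 6 175/ 96/ 5 174/ 99/ 6 174/103/ 6 174/107/ 6 175/111/ 5 174/115/ 6 174/118/ 5 175/122/ 5 175/126/ 5  93/117/108
```

The fingers closed to 17.5 mm without touching the hub. Wrist depth puts the real finger ends at about z≈57 mm, above the hub (40 mm), although the reported TCP is 18 mm. I'll open and check that height with two cameras.

```bash
python3 -m jog '[{"dp":[0,0,0],"twist":0,"fingers":0.4},{"dp":[0,0,0],"twist":0,"fingers":0.6},{"dp":[0,0,0],"twist":0,"fingers":0.6},{"dp":[0,0,0],"twist":0,"fingers":0.6}]' && python3 - <<'E'
from h import *
p=env.get_obs()['tool_pos']; print(p, env.get_obs()['qpos'])
for n in('wrist','scene','top'):
    c=cam(n); yy,xx=np.mgrid[0:384,0:512]; uv=np.c_[xx.ravel(),yy.ravel()]; P=bydepth(c,uv); z=c['depth'].ravel()
    w=(z>0)&(np.abs(P[:,0]-p[0])<.013)&(np.abs(np.abs(P[:,1]-p[1])-.034)<.012)&(P[:,2]>.022)&(P[:,2]<.2)
    print(n,w.sum(),np.sort(P[w][:,2])[:200:10].round(4) if w.sum() else '')
E
```

```text
time_s: 4.2
tool_pos: [0.4868, 0.2036, 0.018]
tool_rot: [180.0, 0.0, -180.0]
force: [-0.9, 0.7, -0.4]
grip_width: 0.0481
grasp_force: 0.0
[0.48675014 0.20361991 0.0179883 ] [-40.52177709  12.25605569  16.50843231 111.77750611  -4.15176586
  56.5204064   67.95196493]
wrist 3572 [0.0545 0.0555 0.0559 0.0563 0.057  0.0573 0.0577 0.0579 0.0582 0.0586
 0.0588 0.0592 0.0595 0.0597 0.0601 0.0604 0.0607 0.061  0.0613 0.0617]
scene 117 [0.053  0.0592 0.065  0.0689 0.0748 0.0785 0.084  0.0909 0.0956 0.1
 0.1058 0.1255]
top 0
```

Two cameras agree: the finger ends are about 37 mm above the reported TCP. I'll descend further, watching the force.

```bash
python3 -m jog '[{"dp":[0,0,0.8],"twist":0,"fingers":0.6},{"dp":[0,0,1.6],"twist":0,"fingers":0.6},{"dp":[0,0,2.3],"twist":0,"fingers":0.6},{"dp":[0,0,2.8],"twist":0,"fingers":0.6},{"dp":[0,0,3.1],"twist":0,"fingers":0.6},{"dp":[0,0,3.3],"twist":0,"fingers":0.6},{"dp":[0,0,3.3],"twist":0,"fingers":0.6},{"dp":[0,0,3.3],"twist":0,"fingers":0.6}]' && python3 - <<'E'
from h import *
p=env.get_obs()['tool_pos']; print(p)
for n in('wrist','scene'):
    c=cam(n); yy,xx=np.mgrid[0:384,0:512]; uv=np.c_[xx.ravel(),yy.ravel()]; P=bydepth(c,uv); z=c['depth'].ravel()
    w=(z>0)&(np.abs(P[:,0]-p[0])<.013)&(np.abs(np.abs(P[:,1]-p[1])-.034)<.012)&(P[:,2]>.0175)&(P[:,2]<.2)
    print(n,w.sum(),np.sort(P[w][:,2])[:200:10].round(4) if w.sum() else '')
E
```

```text
time_s: 5.35
tool_pos: [0.4869, 0.2037, -0.0148]
tool_rot: [180.0, 0.0, -180.0]
force: [-0.2, 0.7, 0.5]
grip_width: 0.0524
grasp_force: 0.0
[ 0.48692663  0.2036748  -0.01482855]
wrist 3752 [0.0218 0.0227 0.0231 0.0237 0.0241 0.0244 0.0247 0.025  0.0253 0.0257
 0.026  0.0262 0.0264 0.0267 0.0271 0.0275 0.0279 0.0284 0.0287 0.029 ]
scene 147 [0.0191 0.0259 0.0316 0.0352 0.041  0.046  0.0499 0.0587 0.0625 0.0652
 0.0712 0.0813 0.1765 0.1903 0.1942]
```

```bash
python3 -m jog '[{"dp":[0,0,0.2],"twist":0,"fingers":0.6},{"dp":[0,0,0.4],"twist":0,"fingers":0.45},{"dp":[0,0,0.4],"twist":0,"fingers":0.36},{"dp":[0,0,0.4],"twist":0,"fingers":0.25},{"dp":[0,0,0.4],"twist":0,"fingers":0.2},{"dp":[0,0,0.4],"twist":0,"fingers":0.2}]' 25
```

```text
time_s: 6.2
tool_pos: [0.4868, 0.2037, -0.019]
tool_rot: [180.0, 0.0, -180.0]
force: [-0.4, 0.4, 0.6]
grip_width: 0.0274
grasp_force: 25.2
```

```bash
python3 -m jog '[{"dp":[0,0,-0.5],"twist":0,"fingers":0.2},{"dp":[0,0,-2],"twist":0,"fingers":0.2},{"dp":[0,0,-4.5],"twist":0,"fingers":0.2},{"dp":[0,0,-7],"twist":0,"fingers":0.2},{"dp":[0,-1,-9],"twist":0,"fingers":0.2},{"dp":[-0.8,-4,-9.5],"twist":0,"fingers":0.2},{"dp":[-1.7,-8,-9.5],"twist":0,"fingers":0.2},{"dp":[-2.7,-12.5,-9.5],"twist":0,"fingers":0.2}]'; python3 -m jog '[{"dp":[-1,-4.5,0],"twist":0,"fingers":0.2},{"dp":[-2,-9,0],"twist":0,"fingers":0.2},{"dp":[-3,-13.5,0],"twist":0,"fingers":0.2},{"dp":[-4,-18,0],"twist":0,"fingers":0.2},{"dp":[-4.8,-22,0],"twist":0,"fingers":0.2},{"dp":[-5.2,-24.5,0],"twist":0,"fingers":0.2},{"dp":[-5.4,-25.5,0],"twist":0,"fingers":0.2},{"dp":[-5.4,-25.5,0],"twist":0,"fingers":0.2}]'
```

```text
time_s: 7.2
tool_pos: [0.5141, 0.078, 0.0771]
tool_rot: [180.0, 0.1, -179.9]
force: [-0.2, -1.2, -3.5]
grip_width: 0.0274
grasp_force: 25.2
time_s: 8.2
tool_pos: [0.5679, -0.1762, 0.0762]
tool_rot: [180.0, 0.0, 180.0]
force: [-0.1, -0.2, -2.8]
grip_width: 0.0277
grasp_force: 25.2
```

```bash
cat > m.py <<'E'
from h import *
def rails(n='wrist'):
    c=cam(n); yy,xx=np.mgrid[0:384,0:512]; uv=np.c_[xx.ravel(),yy.ravel()]; P=bydepth(c,uv); ok=c['depth'].ravel()>0
    print(n,'tcp',env.get_obs()['tool_pos'].round(4))
    for s,l in((1,'left'),(-1,'right')):
        w=ok&(P[:,2]>.0265)&(P[:,2]<.034)&(np.abs(P[:,0]-.604)<.055)&(np.abs(P[:,1]+.1775-s*.058)<.033)
        if w.sum()>20: print(l,w.sum(),cv2.minAreaRect((P[w][:,:2]*1000).astype(np.float32)))
    return c,P,ok
E
python3 - <<'E'
from m import *
c,P,ok=rails()
cv2.imwrite('pics/w3.png',c['pixels'])
c2,P,ok=rails('top'); h=env.get_obs()['tool_pos']
w=ok&(P[:,2]>.095)&(P[:,2]<.115)&(np.hypot(P[:,0]-h[0],P[:,1]-h[1])<.065); print(w.sum(),P[w].min(0),P[w].max(0))
E
```

```text
wrist tcp [ 0.5679 -0.175   0.076 ]
left 167 ((576.8440551757812, -103.56573486328125), (14.430818557739258, 16.540456771850586), 60.52027130126953)
right 307 ((579.6784057617188, -252.9043426513672), (26.740140914916992, 14.57171630859375), 27.495494842529297)
top tcp [ 0.568  -0.1744  0.076 ]
76 [ 0.5338467  -0.13758489  0.10330943] [ 0.59995668 -0.1222817   0.11440169]
```

View pics/w3.png

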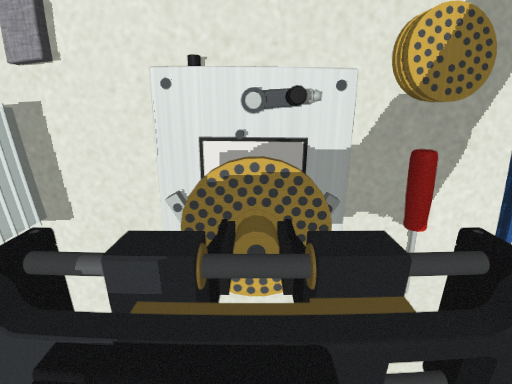

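Wrist view: carrier hangs level over the panel, pivot at (253,100), knob at (297,95), and the rail mouths at (175,200) and (332,200). I'll lower with a 4 mm y correction.

```bash
python3 -m jog '[{"dp":[0,-0.4,1.5],"twist":0,"fingers":0.2},{"dp":[0,-0.4,3],"twist":0,"fingers":0.2},{"dp":[0,-0.4,4.5],"twist":0,"fingers":0.2},{"dp":[0,-0.4,5.8],"twist":0,"fingers":0.2},{"dp":[0,-0.4,6.6],"twist":0,"fingers":0.2},{"dp":[0,-0.4,7.2],"twist":0,"fingers":0.2},{"dp":[0,-0.4,7.5],"twist":0,"fingers":0.2},{"dp":[0,-0.4,7.5],"twist":0,"fingers":0.2}]'; python3 - <<'E'
from m import *
c,P,ok=rails('wrist'); h=env.get_obs()['tool_pos']
w=ok&(P[:,2]<.045)&(P[:,2]>.0315)&(np.hypot(P[:,0]-h[0],P[:,1]-h[1])<.06); print('disc top',w.sum(),P[w].mean(0),P[w].min(0),P[w].max(0),np.median(P[w][:,2]))
w=ok&(P[:,2]>.032)&(P[:,2]<.038)&(np.hypot(P[:,0]-.478,P[:,1]+.177)<.018); print('pivot',w.sum(),P[w].mean(0))
w=ok&(P[:,2]>.060)&(P[:,2]<.068)&(np.hypot(P[:,0]-.477,P[:,1]+.14)<.02); print('knob',w.sum(),P[w].mean(0))
E
```

```text
time_s: 9.3
tool_pos: [0.5681, -0.1804, 0.0011]
tool_rot: [180.0, 0.0, -180.0]
force: [1.3, 0.0, -2.3]
grip_width: 0.0275
grasp_force: 25.2
wrist tcp [ 0.5682 -0.1805  0.0013]
left 508 ((563.3297729492188, -125.69119262695312), (28.77906608581543, 53.44245147705078), 0.2542770504951477)
right 621 ((559.6100463867188, -231.7737274169922), (55.59736633300781, 30.993288040161133), 79.63459014892578)
disc top 9439 [ 0.55092679 -0.18040614  0.03429242] [ 0.51737969 -0.23168719  0.0315108 ] [ 0.62157187 -0.12905714  0.04497576] 0.034064458881673136
pivot 478 [ 0.47983059 -0.17881843  0.0344639 ]
knob 728 [ 0.47714806 -0.145417    0.063349  ]
```

```bash
python3 -m jog '[{"dp":[0,0.05,0.2],"twist":0,"fingers":0.2},{"dp":[0,0.05,0.4],"twist":0,"fingers":0.2},{"dp":[0,0.05,0.55],"twist":0,"fingers":0.2},{"dp":[0,0.05,0.65],"twist":0,"fingers":0.2},{"dp":[0,0.05,0.7],"twist":0,"fingers":0.2},{"dp":[0,0.05,0.7],"twist":0,"fingers":0.2}]'
```

```text
time_s: 10.1
tool_pos: [0.568, -0.1798, -0.0061]
tool_rot: [180.0, 0.0, -180.0]
force: [-0.1, 0.6, -3.0]
grip_width: 0.0273
grasp_force: 25.2
```

```bash
python3 -m jog '[{"dp":[0,0,0.03],"twist":0,"fingers":0.2},{"dp":[0,0,0.06],"twist":0,"fingers":0.2},{"dp":[0,0,0.06],"twist":0,"fingers":0.2}]'; python3 -m jog '[{"dp":[0,0,0.03],"twist":0,"fingers":0.2},{"dp":[0,0,0.06],"twist":0,"fingers":0.2},{"dp":[0,0,0.06],"twist":0,"fingers":0.2}]'
```

```text
time_s: 10.48
tool_pos: [0.5679, -0.1799, -0.0066]
tool_rot: [180.0, 0.0, -180.0]
force: [-0.1, 0.1, -2.8]
grip_width: 0.0274
grasp_force: 25.2
time_s: 10.85
tool_pos: [0.568, -0.1799, -0.007]
tool_rot: [180.0, 0.0, -180.0]
force: [-0.7, 1.1, -1.5]
grip_width: 0.0272
grasp_force: 25.2
```

```bash
python3 -m jog '[{"dp":[0,0,0.03],"twist":0,"fingers":0.2},{"dp":[0,0,0.05],"twist":0,"fingers":0.2},{"dp":[0,0,0.05],"twist":0,"fingers":0.2}]'
```

```text
time_s: 11.22
tool_pos: [0.5681, -0.1799, -0.007]
tool_rot: [180.0, 0.0, -180.0]
force: [-2.4, 1.6, 5.8]
grip_width: 0.0275
grasp_force: 25.2
```

```bash
python3 -m jog '[{"dp":[0,0,-0.03],"twist":0,"fingers":0.34},{"dp":[0,0,-0.03],"twist":0,"fingers":0.45},{"dp":[0,0,-0.03],"twist":0,"fingers":0.58},{"dp":[0,0,-0.1],"twist":0,"fingers":0.58},{"dp":[0,0,-2],"twist":0,"fingers":0.58},{"dp":[0,0,-5],"twist":0,"fingers":0.4},{"dp":[0,0,-8],"twist":0,"fingers":0.2},{"dp":[0,0,-8],"twist":0,"fingers":0}]'; python3 - <<'E'
from m import *
c,P,ok=rails('wrist'); h=env.get_obs()['tool_pos']; print(env.get_obs()['grip_width'])
w=ok&(P[:,2]>.046)&(P[:,2]<.057)&(np.hypot(P[:,0]-.568,P[:,1]+.18)<.03); print('hub',w.sum(),P[w].mean(0),P[w].min(0),P[w].max(0))
w=ok&(P[:,2]>.0225)&(P[:,2]<.029)&(np.hypot(P[:,0]-.568,P[:,1]+.18)<.056); print('disc',w.sum(),P[w].min(0),P[w].max(0),np.median(P[w][:,2]))
A=np.c_[P[w][:,:2]-[.568,-.18],np.ones(w.sum())]; print('tilt',np.degrees(np.linalg.lstsq(A,P[w][:,2],rcond=None)[0][:2]))
E
```

```text
time_s: 12.22
tool_pos: [0.5706, -0.1808, 0.0764]
tool_rot: [-179.9, 0.4, -180.0]
force: [-0.2, -0.3, 0.0]
grip_width: 0.0285
grasp_force: 0.0
wrist tcp [ 0.5693 -0.1803  0.0745]
left 958 ((584.544677734375, -136.01638793945312), (62.22803497314453, 62.9290657043457), 59.222259521484375)
right 1046 ((583.0181274414062, -221.645263671875), (63.116146087646484, 65.34320068359375), 29.341087341308594)
0.024018187320416808
hub 745 [ 0.56817269 -0.18024569  0.05176559] [ 0.55520944 -0.19404588  0.04606555] [ 0.58308355 -0.16731446  0.05370846]
disc 7179 [ 0.51323855 -0.23195837  0.02258385] [ 0.62069751 -0.12834335  0.02896169] 0.026016994372271084
tilt [ 0.00850913 -0.04625456]
```

The carrier is flat at (0.568, −0.180), about 21 mm before the seat (0.590, −0.1795). The gap behind the rim is tight, so I'll first nudge it forward gently low on the hub, then press on the rim.

```bash
python3 -m jog '[{"dp":[1.6,0,0],"twist":0,"fingers":0},{"dp":[3.2,0,0],"twist":0,"fingers":0},{"dp":[3.2,0,2.5],"twist":0,"fingers":0},{"dp":[3.2,0,5],"twist":0,"fingers":0},{"dp":[3.2,0,6.8],"twist":0,"fingers":0},{"dp":[3.2,0,7.5],"twist":0,"fingers":0},{"dp":[3.2,0,7.8],"twist":0,"fingers":0},{"dp":[3.2,0,7.8],"twist":0,"fingers":0}]'; python3 - <<'E'
from m import *
c=cam('wrist');p=env.get_obs()['tool_pos'];yy,xx=np.mgrid[0:384,0:512]; uv=np.c_[xx.ravel(),yy.ravel()]; P=bydepth(c,uv)
w=(np.abs(P[:,0]-p[0])<.013)&(np.abs(P[:,1]-p[1])<.014)&(P[:,2]>.0275)&(P[:,2]<.08); print(p,np.sort(P[w][:,2])[:200:20].round(4), P[w].mean(0),P[w].min(0),P[w].max(0))
E
```

```text
time_s: 13.28
tool_pos: [0.5363, -0.1801, -0.0053]
tool_rot: [-180.0, 0.0, -180.0]
force: [-0.3, 0.6, -0.5]
grip_width: 0.0007
grasp_force: 0.0
[ 0.536497   -0.18007176 -0.00510551] [0.0276 0.0329 0.034  0.0352 0.0366 0.0377 0.0387 0.0398 0.0406 0.0418] [ 0.52622157 -0.18026365  0.05395647] [ 0.52440045 -0.18934479  0.02757404] [ 0.54264933 -0.16713115  0.07992398]
```

```bash
python3 -m jog '[{"dp":[-0.4,0,0],"twist":0,"fingers":0},{"dp":[-0.7,0,0],"twist":0,"fingers":0},{"dp":[-0.9,0,0],"twist":0,"fingers":0},{"dp":[-1.15,0,0],"twist":0,"fingers":0},{"dp":[-1.4,0,0],"twist":0,"fingers":0},{"dp":[-1.65,0,0],"twist":0,"fingers":0},{"dp":[-1.9,0,0],"twist":0,"fingers":0},{"dp":[-1.9,0,0],"twist":0,"fingers":0}]'
```

```text
time_s: 14.32
tool_pos: [0.5554, -0.1799, -0.0058]
tool_rot: [-180.0, 0.0, -180.0]
force: [-0.6, -0.6, 0.7]
grip_width: 0.0005
grasp_force: 0.2
```

```bash
python3 -m jog '[{"dp":[0.6,0,0],"twist":0,"fingers":0},{"dp":[1.2,0,-1],"twist":0,"fingers":0},{"dp":[3,0,-2],"twist":0,"fingers":0},{"dp":[4.75,0,-2],"twist":0,"fingers":0},{"dp":[4.75,0,-2],"twist":0,"fingers":0},{"dp":[4.75,0,-1],"twist":0,"fingers":0},{"dp":[4.75,0,0],"twist":0,"fingers":0},{"dp":[4.75,0,0],"twist":0,"fingers":0}]'; python3 - <<'E'
from m import *
c=cam('wrist');p=env.get_obs()['tool_pos'];yy,xx=np.mgrid[0:384,0:512]; uv=np.c_[xx.ravel(),yy.ravel()]; P=bydepth(c,uv)
w=(np.abs(P[:,0]-p[0])<.013)&(np.abs(P[:,1]-p[1])<.014)&(P[:,2]>.022)&(P[:,2]<.08); print(p,np.sort(P[w][:,2])[:200:20].round(4), P[w].min(0),P[w].max(0))
c=cam('top'); o=cv2.resize(c['pixels'][140:250,280:380],None,fx=5,fy=5,interpolation=cv2.INTER_CUBIC); cv2.imwrite('pics/t4.png',o)
P=bydepth(c,uv)
w=(P[:,2]>.022)&(P[:,2]<.0285)&(np.hypot(P[:,0]-.578,P[:,1]+.177)<.06); print(w.sum(),P[w].min(0),P[w].max(0))
w=(P[:,2]>.046)&(P[:,2]<.057)&(np.hypot(P[:,0]-.578,P[:,1]+.177)<.03); print('hub',w.sum(),P[w].mean(0))
E
```

```text
time_s: 15.32
tool_pos: [0.5065, -0.1796, -0.0073]
tool_rot: [180.0, -0.2, -180.0]
force: [0.2, 0.4, -0.6]
grip_width: 0.0005
grasp_force: 0.0
[ 0.50697602 -0.17983321 -0.00668681] [0.0222 0.0304 0.0314 0.0329 0.0338 0.0353 0.036  0.0372 0.0381 0.0393] [ 0.49484834 -0.19326104  0.02224111] [ 0.51740014 -0.17077084  0.07999689]
371 [ 0.52895567 -0.19745485  0.02200808] [ 0.63209353 -0.11850435  0.02842796]
hub 46 [ 0.57672397 -0.17055467  0.05161608]
```

View pics/t4.png

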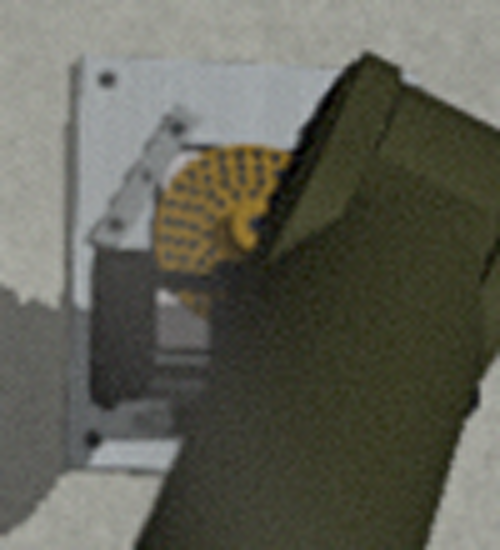

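Top view: disc (around (225,225)) is well in the V mouth, clear of the left rail; the arm covers the rest. Now I lower behind the rim.

```bash
python3 -m jog '[{"dp":[0,0,0.4],"twist":0,"fingers":0},{"dp":[0,0,0.7],"twist":0,"fingers":0},{"dp":[0,0,0.9],"twist":0,"fingers":0},{"dp":[0,0,0.9],"twist":0,"fingers":0}]'; python3 -m jog '[{"dp":[-0.4,0,0],"twist":0,"fingers":0},{"dp":[-0.7,0,0],"twist":0,"fingers":0},{"dp":[-0.9,0,0],"twist":0,"fingers":0},{"dp":[-1.1,0,0],"twist":0,"fingers":0},{"dp":[-1.2,0,0],"twist":0,"fingers":0},{"dp":[-1.2,0,0],"twist":0,"fingers":0}]'
```

```text
time_s: 15.92
tool_pos: [0.5073, -0.1798, -0.0149]
tool_rot: [180.0, -0.0, -180.0]
force: [-0.4, 0.4, 0.5]
grip_width: 0.0008
grasp_force: 0.0
time_s: 16.68
tool_pos: [0.5193, -0.1799, -0.0148]
tool_rot: [180.0, -0.0, -180.0]
force: [-0.9, 0.2, -0.6]
grip_width: 0.0006
grasp_force: 0.6
```

```bash
python3 -m jog '[{"dp":[-0.1,0,0],"twist":0,"fingers":0},{"dp":[-0.2,0,0],"twist":0,"fingers":0},{"dp":[-0.3,0,0],"twist":0,"fingers":0},{"dp":[-0.4,0,0],"twist":0,"fingers":0},{"dp":[-0.45,0,0],"twist":0,"fingers":0},{"dp":[-0.45,0,0],"twist":0,"fingers":0}]'; python3 -m jog '[{"dp":[-0.05,0,0],"twist":0,"fingers":0},{"dp":[-0.1,0,0],"twist":0,"fingers":0},{"dp":[-0.1,0,0],"twist":0,"fingers":0}]'
```

```text
time_s: 17.42
tool_pos: [0.5241, -0.1799, -0.0147]
tool_rot: [180.0, 0.0, -180.0]
force: [-0.4, 0.4, -0.4]
grip_width: 0.0009
grasp_force: 0.4
time_s: 17.8
tool_pos: [0.525, -0.1799, -0.0147]
tool_rot: [180.0, 0.0, -180.0]
force: [-0.5, -0.1, -0.1]
grip_width: 0.0006
grasp_force: 0.5
```

```bash
for i in 1; do python3 -m jog '[{"dp":[-0.04,0,0],"twist":0,"fingers":0},{"dp":[-0.05,0,0],"twist":0,"fingers":0}]'; python3 -m jog '[{"dp":[-0.04,0,0],"twist":0,"fingers":0},{"dp":[-0.05,0,0],"twist":0,"fingers":0}]'; done
```

```text
time_s: 18.05
tool_pos: [0.5255, -0.1799, -0.0147]
tool_rot: [180.0, 0.0, -180.0]
force: [-0.4, -0.2, 0.2]
grip_width: 0.0006
grasp_force: 0.6
time_s: 18.3
tool_pos: [0.526, -0.1799, -0.0147]
tool_rot: [180.0, 0.0, -180.0]
force: [-1.3, 0.4, 0.8]
grip_width: 0.0008
grasp_force: 0.6
```

```bash
python3 -m jog '[{"dp":[-0.03,0,0],"twist":0,"fingers":0},{"dp":[-0.05,0,0],"twist":0,"fingers":0}]'; python3 -m jog '[{"dp":[-0.02,0,0],"twist":0,"fingers":0},{"dp":[-0.04,0,0],"twist":0,"fingers":0}]'
```

```text
time_s: 18.55
tool_pos: [0.5265, -0.1799, -0.0147]
tool_rot: [180.0, 0.0, -180.0]
force: [-0.9, -0.1, -0.1]
grip_width: 0.0007
grasp_force: 0.6
time_s: 18.8
tool_pos: [0.5268, -0.1799, -0.0148]
tool_rot: [180.0, -0.0, -180.0]
force: [-1.2, 0.0, 0.6]
grip_width: 0.0004
grasp_force: 0.6
```

```bash
python3 -m jog '[{"dp":[-0.02,0,0],"twist":0,"fingers":0},{"dp":[-0.04,0,0],"twist":0,"fingers":0}]'; python3 -m jog '[{"dp":[-0.02,0,0],"twist":0,"fingers":0},{"dp":[-0.04,0,0],"twist":0,"fingers":0}]'
```

```text
time_s: 19.05
tool_pos: [0.5273, -0.1798, -0.0147]
tool_rot: [180.0, 0.0, -180.0]
force: [-1.0, 0.7, -0.2]
grip_width: 0.0004
grasp_force: 0.7
time_s: 19.3
tool_pos: [0.5274, -0.1798, -0.0148]
tool_rot: [180.0, -0.0, -180.0]
force: [-1.4, 0.2, 0.8]
grip_width: 0.0004
grasp_force: 1.1
```

```bash
python3 -m jog '[{"dp":[-0.02,0,0],"twist":0,"fingers":0},{"dp":[-0.04,0,0],"twist":0,"fingers":0}]'; python3 -m jog '[{"dp":[-0.02,0,0],"twist":0,"fingers":0},{"dp":[-0.03,0,0],"twist":0,"fingers":0}]'
```

```text
time_s: 19.55
tool_pos: [0.5275, -0.1798, -0.0148]
tool_rot: [180.0, -0.1, -180.0]
force: [-3.4, -0.1, 1.7]
grip_width: 0.0002
grasp_force: 1.7
time_s: 19.8
tool_pos: [0.5276, -0.1798, -0.0149]
tool_rot: [180.0, -0.1, -180.0]
force: [-4.8, 0.8, 1.5]
grip_width: 0.0007
grasp_force: 2.5
```

```bash
python3 -m jog '[{"dp":[-0.02,0,0],"twist":0,"fingers":0},{"dp":[-0.04,0,0],"twist":0,"fingers":0},{"dp":[-0.04,0,0],"twist":0,"fingers":0}]'
```

```text
time_s: 20.18
tool_pos: [0.5277, -0.1798, -0.015]
tool_rot: [180.0, -0.1, -180.0]
force: [-4.8, 1.4, 3.5]
grip_width: 0.0006
grasp_force: 2.9
```

```bash
python3 -m jog '[{"dp":[-0.02,0,0],"twist":0,"fingers":0},{"dp":[-0.03,0,0],"twist":0,"fingers":0},{"dp":[-0.03,0,0],"twist":0,"fingers":0}]'
```

```text
time_s: 20.55
tool_pos: [0.5277, -0.1798, -0.0151]
tool_rot: [180.0, -0.1, -180.0]
force: [-6.4, 0.0, 3.3]
grip_width: 0.0003
grasp_force: 3.1
```

```bash
python3 -m jog '[{"dp":[-0.02,0,0],"twist":0,"fingers":0},{"dp":[-0.04,0,0],"twist":0,"fingers":0},{"dp":[-0.04,0,0],"twist":0,"fingers":0}]'
```

```text
time_s: 20.92
tool_pos: [0.5276, -0.1799, -0.0152]
tool_rot: [180.0, -0.2, -180.0]
force: [-6.6, 0.6, 2.5]
grip_width: 0.001
grasp_force: 3.5
```

```bash
python3 -m jog '[{"dp":[-0.02,0,0],"twist":0,"fingers":0},{"dp":[-0.04,0,0],"twist":0,"fingers":0},{"dp":[-0.04,0,0],"twist":0,"fingers":0}]'; python3 - <<'E'
from h import *
F=[]
for _ in range(4): cam('wrist'); F.append(env.get_obs()['force'])
print(np.round(F,1))
E
```

```text
time_s: 21.3
tool_pos: [0.5276, -0.1799, -0.0153]
tool_rot: [180.0, -0.2, -180.0]
force: [-7.3, 1.1, 2.4]
grip_width: 0.0008
grasp_force: 3.8
[[-8.1  0.4  3.2]
 [-7.3  0.4  3.5]
 [-8.   1.   3.4]
 [-8.6  1.1  3.6]]
```

```bash
python3 -m jog '[{"dp":[-0.03,0,0],"twist":0,"fingers":0},{"dp":[-0.06,0,0],"twist":0,"fingers":0},{"dp":[-0.08,0,0],"twist":0,"fingers":0},{"dp":[-0.08,0,0],"twist":0,"fingers":0}]'; python3 - <<'E'
from h import *
F=[]
for _ in range(4): cam('wrist'); F.append(env.get_obs()['force'])
print(np.round(F,1))
E
```

```text
time_s: 22.0
tool_pos: [0.5277, -0.1799, -0.0155]
tool_rot: [179.9, -0.3, -180.0]
force: [-9.5, -0.1, 3.7]
grip_width: 0.0003
grasp_force: 4.5
[[-8.5  0.6  4. ]
 [-8.9  1.7  3.9]
 [-8.3  1.4  4.7]
 [-9.4  0.3  4. ]]
```

```bash
python3 -m jog '[{"dp":[-0.03,0,0],"twist":0,"fingers":0},{"dp":[-0.07,0,0],"twist":0,"fingers":0},{"dp":[-0.07,0,0],"twist":0,"fingers":0},{"dp":[-0.07,0,0],"twist":0,"fingers":0}]'; python3 - <<'E'
from h import *
F=[]
for _ in range(4): cam('wrist'); F.append(env.get_obs()['force'])
print(np.round(F,1))
E
```

```text
time_s: 22.7
tool_pos: [0.5276, -0.1799, -0.0157]
tool_rot: [179.9, -0.4, 180.0]
force: [-10.2, 0.7, 3.8]
grip_width: 0.0006
grasp_force: 5.1
[[ -9.8   1.3   3.5]
 [-11.    0.3   4.9]
 [ -9.2  -0.1   4.4]
 [-10.2   1.1   4.1]]
```

The push is steady at about 10 N on the seated disc. Now I back off, rise and go to the knob.

```bash
python3 -m jog '[{"dp":[0.3,0,0],"twist":0,"fingers":0},{"dp":[0.6,0,0],"twist":0,"fingers":0},{"dp":[0.9,0,0],"twist":0,"fingers":0},{"dp":[0.9,0,0],"twist":0,"fingers":0},{"dp":[0.9,0,-2],"twist":0,"fingers":0},{"dp":[0.9,0,-5],"twist":0,"fingers":0},{"dp":[0.9,0,-8],"twist":0,"fingers":0.2},{"dp":[0.9,0,-8.5],"twist":0,"fingers":0.46}]'; python3 - <<'E'
from m import *
c=cam('wrist');p=env.get_obs()['tool_pos'];yy,xx=np.mgrid[0:384,0:512]; uv=np.c_[xx.ravel(),yy.ravel()]; P=bydepth(c,uv); print(p)
w=(P[:,2]>.046)&(P[:,2]<.057)&(np.hypot(P[:,0]-.589,P[:,1]+.18)<.03); print('hub',w.sum(),(P[w].min(0)+P[w].max(0))/2)
w=(P[:,2]>.060)&(P[:,2]<.068)&(np.hypot(P[:,0]-.477,P[:,1]+.145)<.02); print('knob',w.sum(),P[w].mean(0))
w=(P[:,2]>.0225)&(P[:,2]<.0285)&(np.hypot(P[:,0]-.589,P[:,1]+.18)<.054)&(P[:,0]<.6); print('disc',P[w].min(0),P[w].max(0))
cv2.imwrite('pics/w5.png',c['pixels'])
E
```

```text
time_s: 23.9
tool_pos: [0.5246, -0.1804, 0.0726]
tool_rot: [-180.0, 0.3, -180.0]
force: [-0.3, -0.1, 0.3]
grip_width: 0.0135
grasp_force: 0.0
[ 0.52385752 -0.18009206  0.07182965]
hub 51 [ 0.60074305 -0.18025609  0.05185314]
knob 276 [ 0.47645436 -0.14539317  0.06334968]
disc [ 0.53740563 -0.22387652  0.02253278] [ 0.58150112 -0.13682367  0.02831755]
```

```bash
python3 -m jog '[{"dp":[2.4,1.8,0],"twist":0,"fingers":0.46},{"dp":[4.7,3.5,0],"twist":0,"fingers":0.46},{"dp":[4.7,3.5,0],"twist":0,"fingers":0.46},{"dp":[4.7,3.5,2],"twist":0,"fingers":0.46},{"dp":[4.7,3.5,4],"twist":0,"fingers":0.46},{"dp":[4.7,3.5,5.8],"twist":0,"fingers":0.46},{"dp":[4.7,3.5,6.5],"twist":0,"fingers":0.46},{"dp":[4.7,3.5,6.5],"twist":0,"fingers":0.46}]'
```

```text
time_s: 24.95
tool_pos: [0.4752, -0.1452, 0.0047]
tool_rot: [-180.0, -0.1, -180.0]
force: [-0.2, 0.0, -0.2]
grip_width: 0.0399
grasp_force: 0.0
```

```bash
python3 -m jog '[{"dp":[-0.1,0,0],"twist":0,"fingers":0.3},{"dp":[-0.1,0,0],"twist":0,"fingers":0.2},{"dp":[-0.1,0,0],"twist":0,"fingers":0.1},{"dp":[-0.1,0,0],"twist":0,"fingers":0.05},{"dp":[-0.1,0,0],"twist":0,"fingers":0.05}]' 10
```

```text
time_s: 25.58
tool_pos: [0.4767, -0.1447, 0.0056]
tool_rot: [180.0, 0.0, -180.0]
force: [-0.6, 1.1, 2.7]
grip_width: 0.0149
grasp_force: 10.0
```

```bash
python3 -m jog '[{"dp":[-0.3,0,0],"twist":0,"fingers":0.05},{"dp":[-0.6,0,0],"twist":0,"fingers":0.05},{"dp":[-0.9,-0.05,0],"twist":0,"fingers":0.05},{"dp":[-1.2,-0.12,0],"twist":0,"fingers":0.05},{"dp":[-1.5,-0.2,0],"twist":0,"fingers":0.05},{"dp":[-1.75,-0.31,0],"twist":0,"fingers":0.05},{"dp":[-1.75,-0.31,0],"twist":0,"fingers":0.05}]'
```

```text
time_s: 26.45
tool_pos: [0.493, -0.1463, 0.0054]
tool_rot: [179.8, -0.1, -179.9]
force: [-3.6, 3.8, 6.3]
grip_width: 0.0146
grasp_force: 10.0
```

```bash
python3 -m jog '[{"dp":[-0.26,-0.06,0],"twist":0,"fingers":0.05},{"dp":[-0.51,-0.21,0],"twist":0,"fingers":0.05},{"dp":[-0.75,-0.4,0],"twist":0,"fingers":0.05},{"dp":[-0.97,-0.61,0],"twist":0,"fingers":0.05},{"dp":[-1.17,-0.83,0],"twist":0,"fingers":0.05},{"dp":[-1.35,-1.07,0],"twist":0,"fingers":0.05},{"dp":[-1.5,-1.3,0],"twist":0,"fingers":0.05},{"dp":[-1.5,-1.3,0],"twist":0,"fingers":0.05}]'
```

```text
time_s: 27.45
tool_pos: [0.5111, -0.1557, 0.0054]
tool_rot: [179.7, 0.1, -179.8]
force: [3.0, 9.2, 1.4]
grip_width: 0.0145
grasp_force: 10.0
```

```bash
python3 -m jog '[{"dp":[0.1,-0.2,0],"twist":0,"fingers":0.05},{"dp":[0.1,-0.4,0],"twist":0,"fingers":0.05},{"dp":[0,-0.6,0],"twist":0,"fingers":0.05},{"dp":[-0.1,-0.8,0],"twist":0,"fingers":0.05},{"dp":[-0.1,-1,0],"twist":0,"fingers":0.05},{"dp":[-0.1,-1,0],"twist":0,"fingers":0.05}]'
```

```text
time_s: 28.2
tool_pos: [0.5169, -0.1625, 0.0059]
tool_rot: [179.6, 0.6, -179.7]
force: [12.9, 13.7, -5.5]
grip_width: 0.0143
grasp_force: 10.0
```

```bash
python3 - <<'E'
from m import *
c=cam('wrist'); s=cam('scene')
o=np.zeros((560,800,3),np.uint8); o[:,:400]=cv2.resize(c['pixels'][60:340,156:356],(400,560)); o[:400,400:]=cv2.resize(s['pixels'][180:270,150:240],(400,400),interpolation=cv2.INTER_CUBIC); cv2.imwrite('pics/w6.png',o)
yy,xx=np.mgrid[0:384,0:512]; uv=np.c_[xx.ravel(),yy.ravel()]; P=bydepth(c,uv); print(env.get_obs()['tool_pos'],env.get_obs()['force'])
w=(P[:,2]>.032)&(P[:,2]<.038)&(np.hypot(P[:,0]-.480,P[:,1]+.179)<.018); print('pivot',w.sum(),(P[w].min(0)+P[w].max(0))/2)
w=(P[:,2]>.060)&(P[:,2]<.067)&(np.hypot(P[:,0]-.51,P[:,1]+.16)<.03); print('knob',w.sum(),P[w].mean(0),P[w].min(0),P[w].max(0))
E
```

```text
[ 0.51683404 -0.16252474  0.00589207] [13.19039981 14.79354772 -5.65240459]
pivot 367 [ 0.47953025 -0.18065121  0.03416617]
knob 650 [ 0.50782444 -0.16296133  0.06343767] [ 0.50202087 -0.1796893   0.06005816] [ 0.51704735 -0.14700521  0.06693483]
```

View pics/w6.png

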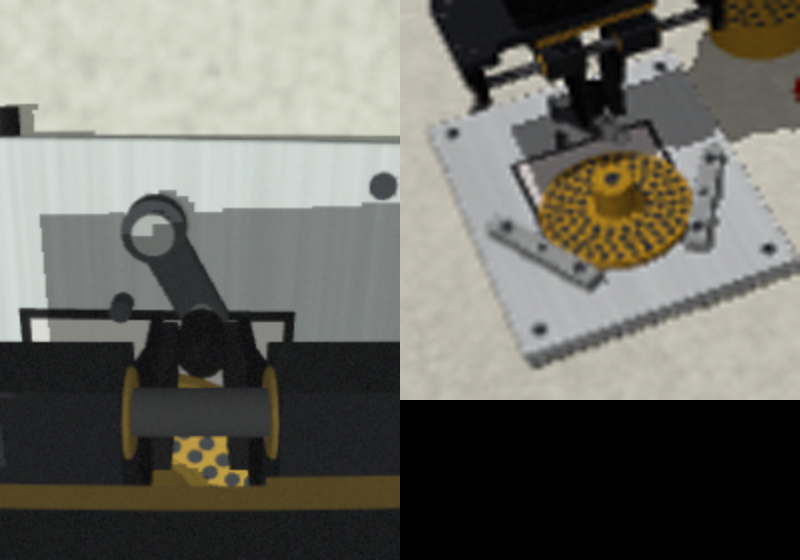

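The knob is at about 60° with the pads having slid to their edge on it. The disc still looks seated. I'll release and finish with closed fingers pushing the knob in −y.

```bash
python3 -m jog '[{"dp":[-0.3,0.5,0],"twist":0,"fingers":0.05},{"dp":[-0.5,0.8,0],"twist":0,"fingers":0.2},{"dp":[-0.5,0.8,0],"twist":0,"fingers":0.4},{"dp":[-0.5,0.8,0],"twist":0,"fingers":0.46},{"dp":[-0.5,0.8,-2],"twist":0,"fingers":0.46},{"dp":[-0.5,0.8,-4],"twist":0,"fingers":0.46},{"dp":[-0.5,2,-4.3],"twist":0,"fingers":0.2},{"dp":[-0.2,4.2,-4.3],"twist":0,"fingers":0}]'; python3 -m jog '[{"dp":[0,0,0],"twist":0,"fingers":0},{"dp":[0,0,0],"twist":0,"fingers":0}]'; python3 - <<'E'
from m import *
c=cam('wrist'); yy,xx=np.mgrid[0:384,0:512]; uv=np.c_[xx.ravel(),yy.ravel()]; P=bydepth(c,uv); print(env.get_obs()['tool_pos'])
w=(P[:,2]>.060)&(P[:,2]<.067)&(np.hypot(P[:,0]-.51,P[:,1]+.163)<.015); print('knob',w.sum(),P[w].mean(0),P[w].min(0),P[w].max(0))
w=(P[:,2]>.0225)&(P[:,2]<.0285)&(np.hypot(P[:,0]-.589,P[:,1]+.18)<.056)&(P[:,0]<.6); print('disc',P[w].min(0),P[w].max(0))
E
```

```text
time_s: 29.3
tool_pos: [0.5115, -0.1289, 0.0481]
tool_rot: [-180.0, 0.0, 179.9]
force: [-0.4, 0.7, -0.3]
grip_width: 0.0273
grasp_force: 0.0
time_s: 29.55
tool_pos: [0.5115, -0.1294, 0.0478]
tool_rot: [-180.0, -0.0, -180.0]
force: [-0.5, -0.7, 0.6]
grip_width: 0.0076
grasp_force: 0.0
[ 0.5115278  -0.12975303  0.04789922]
knob 291 [ 0.50846644 -0.16232311  0.06332298] [ 0.50196327 -0.16987947  0.06008196] [ 0.51633182 -0.15537956  0.06569555]
disc [ 0.58623576 -0.13705552  0.02437239] [ 0.5995702  -0.12529332  0.02827296]
```

```bash
python3 -m jog '[{"dp":[0,0,2],"twist":0,"fingers":0},{"dp":[0,0,4],"twist":0,"fingers":0},{"dp":[0,0,4.3],"twist":0,"fingers":0},{"dp":[-0.1,-0.4,4.3],"twist":0,"fingers":0},{"dp":[-0.1,-0.8,4.3],"twist":0,"fingers":0},{"dp":[-0.1,-1.1,4.3],"twist":0,"fingers":0},{"dp":[-0.1,-1.4,4.3],"twist":0,"fingers":0},{"dp":[-0.15,-1.7,4.3],"twist":0,"fingers":0}]'; python3 -m jog '[{"dp":[0,-0.2,0],"twist":0,"fingers":0},{"dp":[0,-0.4,0],"twist":0,"fingers":0},{"dp":[0,-0.4,0],"twist":0,"fingers":0}]'
```

```text
time_s: 30.6
tool_pos: [0.5134, -0.1461, 0.0054]
tool_rot: [180.0, 0.0, -180.0]
force: [-0.2, 3.3, 0.6]
grip_width: 0.0005
grasp_force: 2.1
time_s: 30.98
tool_pos: [0.5148, -0.1479, 0.0055]
tool_rot: [179.9, 0.1, -179.9]
force: [2.5, 4.9, 0.3]
grip_width: 0.0006
grasp_force: 2.5
```

```bash
python3 -m jog '[{"dp":[0,-0.2,0],"twist":0,"fingers":0},{"dp":[0,-0.4,0],"twist":0,"fingers":0},{"dp":[0,-0.4,0],"twist":0,"fingers":0}]';python3 -m jog '[{"dp":[0,-0.2,0],"twist":0,"fingers":0},{"dp":[0,-0.4,0],"twist":0,"fingers":0},{"dp":[0,-0.4,0],"twist":0,"fingers":0}]'
```

```text
time_s: 31.35
tool_pos: [0.5162, -0.151, 0.0057]
tool_rot: [179.8, 0.3, -179.8]
force: [5.1, 7.2, -1.3]
grip_width: 0.0004
grasp_force: 3.3
time_s: 31.72
tool_pos: [0.5164, -0.1553, 0.0059]
tool_rot: [179.9, 0.3, -179.8]
force: [4.7, 6.7, -1.8]
grip_width: 0.0006
grasp_force: 3.0
```

```bash
python3 -m jog '[{"dp":[0,-0.15,0],"twist":0,"fingers":0},{"dp":[0,-0.3,0],"twist":0,"fingers":0},{"dp":[0,-0.3,0],"twist":0,"fingers":0}]';python3 -m jog '[{"dp":[0,-0.15,0],"twist":0,"fingers":0},{"dp":[0,-0.3,0],"twist":0,"fingers":0},{"dp":[0,-0.3,0],"twist":0,"fingers":0}]'
```

```text
time_s: 32.1
tool_pos: [0.5171, -0.1573, 0.006]
tool_rot: [179.8, 0.3, -179.8]
force: [5.9, 7.6, -1.3]
grip_width: 0.0002
grasp_force: 3.8
time_s: 32.48
tool_pos: [0.5173, -0.1602, 0.0061]
tool_rot: [179.8, 0.3, -179.8]
force: [5.4, 7.2, -0.7]
grip_width: 0.0009
grasp_force: 3.8
```

```bash
python3 -m jog '[{"dp":[0,-0.1,0],"twist":0,"fingers":0},{"dp":[0,-0.2,0],"twist":0,"fingers":0},{"dp":[0,-0.2,0],"twist":0,"fingers":0}]';python3 -m jog '[{"dp":[0,-0.1,0],"twist":0,"fingers":0},{"dp":[0,-0.2,0],"twist":0,"fingers":0},{"dp":[0,-0.2,0],"twist":0,"fingers":0}]'; python3 - <<'E'
from m import *
c=cam('wrist'); yy,xx=np.mgrid[0:384,0:512]; uv=np.c_[xx.ravel(),yy.ravel()]; P=bydepth(c,uv); print(env.get_obs()['tool_pos'])
w=(P[:,2]>.060)&(P[:,2]<.066)&(np.abs(P[:,0]-.512)<.014)&(P[:,1]<-.167)&(P[:,1]>-.2); print('knob',w.sum(),P[w].mean(0),P[w].min(0),P[w].max(0))
E
```

```text
time_s: 32.85
tool_pos: [0.5172, -0.1625, 0.0061]
tool_rot: [179.8, 0.3, -179.8]
force: [5.7, 7.1, -0.4]
grip_width: 0.0003
grasp_force: 3.6
time_s: 33.22
tool_pos: [0.5172, -0.1626, 0.0061]
tool_rot: [179.7, 0.3, -179.8]
force: [5.3, 11.3, 2.6]
grip_width: 0.0003
grasp_force: 5.4
[ 0.51717823 -0.16257575  0.00609535]
knob 37 [ 0.50600356 -0.16984684  0.06239901] [ 0.50512631 -0.17882099  0.06020305] [ 0.50723389 -0.16700955  0.06566155]
```

Motion stopped and the force jumped, so the clamp is at its stop. I'll press slightly more, retreat and verify.

```bash
python3 -m jog '[{"dp":[0,-0.1,0],"twist":0,"fingers":0},{"dp":[0,-0.1,0],"twist":0,"fingers":0}]'; python3 -m jog '[{"dp":[0,0.8,0],"twist":0,"fingers":0},{"dp":[0,1.6,0],"twist":0,"fingers":0},{"dp":[0,2.5,0],"twist":0,"fingers":0},{"dp":[0,3,-2],"twist":0,"fingers":0},{"dp":[0,3,-5],"twist":0,"fingers":0},{"dp":[2,3,-9],"twist":0,"fingers":0},{"dp":[5,3,-12],"twist":0,"fingers":0},{"dp":[8,3,-15],"twist":0,"fingers":0}]';  python3 -m jog '[{"dp":[-2,5,0],"twist":0,"fingers":0},{"dp":[-2,10,0],"twist":0,"fingers":0},{"dp":[-2,15,0],"twist":0,"fingers":0},{"dp":[-2,20,0],"twist":0,"fingers":0},{"dp":[-2,20,0],"twist":0,"fingers":0}]'; python3 - <<'E'
from m import *
c=cam('top'); s=cam('scene')
o=np.zeros((550,800,3),np.uint8); o[:,:400]=cv2.resize(c['pixels'][140:250,285:365],(400,550),interpolation=cv2.INTER_CUBIC); o[:400,400:]=cv2.resize(s['pixels'][180:270,150:240],(400,400),interpolation=cv2.INTER_CUBIC); cv2.imwrite('pics/f.png',o); cv2.imwrite('pics/fs.png',s['pixels'])
yy,xx=np.mgrid[0:384,0:512]; uv=np.c_[xx.ravel(),yy.ravel()]; P=bydepth(c,uv); print(env.get_obs()['tool_pos'])
w=(P[:,2]>.058)&(P[:,2]<.068)&(np.hypot(P[:,0]-.512,P[:,1]+.177)<.02); print('knob',w.sum(),P[w].mean(0))
w=(P[:,2]>.046)&(P[:,2]<.056)&(np.hypot(P[:,0]-.588,P[:,1]+.177)<.025); print('hub',w.sum(),P[w].mean(0))
w=(P[:,2]>.031)&(P[:,2]<.038)&(np.hypot(P[:,0]-.478,P[:,1]+.176)<.014); print('pivot',w.sum(),P[w].mean(0))
E
```

```text
time_s: 33.52
tool_pos: [0.5172, -0.1626, 0.0061]
tool_rot: [179.6, 0.3, -179.7]
force: [5.0, 13.0, 2.4]
grip_width: 0.0008
grasp_force: 6.2
time_s: 34.52
tool_pos: [0.4322, -0.1393, 0.156]
tool_rot: [-180.0, -0.0, 180.0]
force: [0.9, 1.4, 0.1]
grip_width: 0.0005
grasp_force: 0.0
time_s: 35.15
tool_pos: [0.4526, 0.0649, 0.155]
tool_rot: [180.0, -0.0, -179.6]
force: [-0.3, -0.7, -0.3]
grip_width: 0.0007
grasp_force: 0.0
[0.45300945 0.06055881 0.15503465]
knob 25 [ 0.51214777 -0.1746274   0.06358649]
hub 85 [ 0.58589375 -0.17536161  0.05134642]
pivot 31 [ 0.4794655  -0.17490231  0.03378273]
```

View pics/f.png

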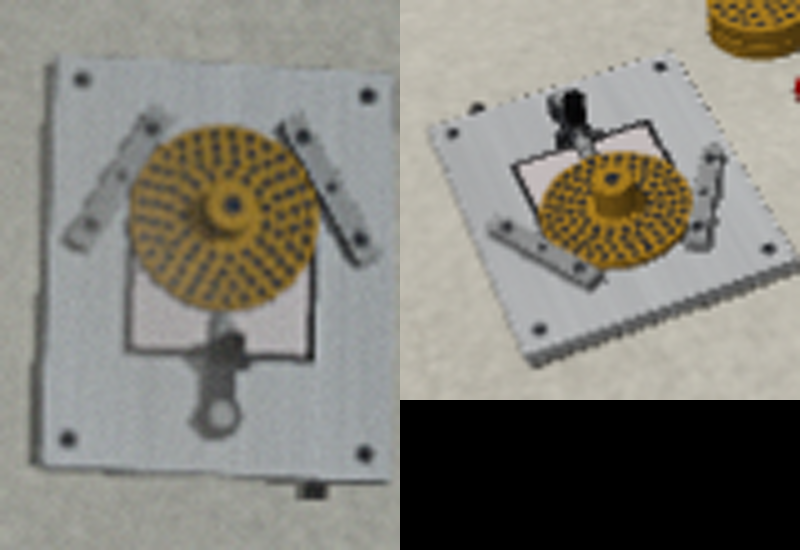

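The final view shows the disc (225,215) against both rails, with the clamp arm straight along the centre line and its nose on the rim at (222,320). The robot is clear of everything.

```bash
python3 -c "
from cell import env; print(env.sign_off())"
```

```text
the job is handed in; nothing more can be done
None
```

The large carrier sits against both rails after a push of about 10 N, with the spring clamp closed to its stop behind it, and the job was handed in at about 35 s.

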